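# Seat the drill-guide plate on its three-ball base

### The arm

A 6-joint arm with a two-finger parallel gripper is mounted at the origin on the work surface. World frame = base frame: x ahead of the robot, y to its left, z up, the work surface at z = 0. Lengths are in mm, angles in rad, forces in N, time in s.
With the tool pointing down it reaches from about 250 to 850 mm from the base axis. Payload 12.5 kg.
Tool frame: the origin (TCP) lies between the finger pads; the fingertips stand 8 mm ahead of it and the grasp point (between the pads) lies 11 mm behind it; z points along the fingers, x is the direction in which the jaws open and shut, and the axes are right-handed (so a half turn about z gives the same grasp; the last joint's range is limited). The gripper opens to 93 mm and grips with 3 to 60 N. Pads are 15 mm wide; open, the fingers measure 128 mm over their backs; the gripper's body (75 mm by 188 mm) begins 65 mm behind the grasp point.
Start: joints at [-1.244, 0.351, 1.652, -0, 1.139, -0.085], TCP at [220.16, -503.998, 226.633] pointing down, gripper open.
Joint ranges: [-2.75, 2.75], [-0.79, 2.1], [0.01, 2.65], [-1.57, 4.71], [0.07, 3.14], [-2.87, 2.87]. Speed limits (rad/s): [2.22, 2.22, 2.79, 3.14, 3.14, 3.14].

### API

Orientations are given as a rotation vector (axis times angle).
In Python, from bench import bot gives the robot as it stands. The module is installed in compiled form; this text tells all that it offers. Calls block until the motion is done:
- bot.movep(position, orientation): joint-space move of the TCP to a pose.
- bot.move_l(position, attitude=None, v=150): straight line of the TCP; attitude=None keeps the orientation; v is the mean speed in mm/s.
- bot.goto_joints(angles): joint-space move.
- bot.set_gripper(opening): opening from 0.0 (shut) to 1.0 (fully open); the grip force is fixed at half the most; returns when the fingers have stopped.
- bot.wait(seconds).
- bot.inverse_kinematics(position, orientation): joint angles nearest the present ones, or None.
- bot.get_image(name): name is "scene" or "top" or "wrist"; returns (picture, depth): 384x512x3 uint8, red, green, blue; 384x512 float32, mm along the optical axis (not along the pixel's ray), 0 where there is no reading.
- bot.camera_model(name): a dict with "intrinsics" (3x3 intrinsics, pixels), "k1" (the pictures are not rectified: a ray, as slopes to the right and down, at radius r is drawn at 1 + k1 r^2 times it, then the intrinsics apply), "R" (3x3) and "t" (3): a world point X has camera coordinates R X + t; the wrist camera has in their place "hand_eye" (4x4, takes a point from camera to tool coordinates, whose origin is the TCP and whose axes are the tool frame's). Camera axes: x right, y down, z forward; pixel columns grow to the right and rows downward; lengths in mm; the calibration is good to about 2 mm. A picture is of the moment at which its call begins: read the wrist's pose just before it. camera_model takes no time and is no camera call.
A pose or a line that the arm cannot do raises bot.Unreachable and nothing moves.
- bot.job_done(): hands the job in, once; it reports no verdict.
Trained networks look in the newest picture that a camera, given by its name, has taken for a name from the list of things; names that differ only in an ending like _2 or _b are one class to them, and where a whole thing is asked for, a point or a joint stands for the part that bears it (a point fixed in the world has none). Each returns a list of dicts, best first, with "p" (0 to 1); they miss things now and then, are a little off and sometimes report something else, mostly with a low value. They report only what shows in the picture. A call takes as long as a camera call. They do not tell look-alikes from the thing itself.
- bot.look_for(camera, query): "extent" ([left, top, width, height] in pixels, round what is visible of it).
- bot.place_of(camera, query): "xy" ([column, row] in pixels: a listed point, or the origin of a listed thing).
Readings, each from a call of its own:
- bot.read_t(): time.
- bot.read_joint_pos(): joint angles.
- bot.read_joint_vel(): joint speeds.
- bot.read_joint_torque(): joint torques, N m.
- bot.read_tool_pos(): TCP position.
- bot.read_ee_rot(): TCP orientation.
- bot.read_ft_force(): force on the tool from outside, world axes, zero at the start.
- bot.read_wrist_torque(): the same for the moment, N m.
- bot.read_grip_width(): opening from 0.0 (shut) to 1.0 (fully open).
Only numpy, scipy, OpenCV 4.12 (cv2) and the standard library are available. Lean on these libraries where they do the work, as an engineer would, in place of code of your own. Each camera call takes 0.05 s, during which the arm holds its last target.

### The job

Pick up the drill-guide plate and seat it on the base's three balls, tail over the single ball: the height of the base's head is not known exactly, so press down by feel past the two sprung noses until both snap over the plate's side rods and hold it level and fully home. Keep the push gentle, no more than about 25 N, do not drop or slam the plate onto the base, and leave the sanding block, screwdriver and tape measure where they are. Let go and draw clear.

Things in the scene. Friction and masses are not known exactly. Their poses are not given: they have to be found in the camera images.
- plate: Loose aluminium drill-guide plate, 0.34 to 0.52 kg, standing on the bench on its saddles. Origin at its lowest edges, below the centre of its guide block; z up, x points away from the tail. Slab 8 mm thick, 13 to 21 mm above the origin: wide part x -28 to +62, y +-52 mm; narrow tail x -72 to -28, y +-20 mm.
- block_top (a point): Centre of the flat top of the plate's guide block, 71 mm above the plate's origin. The block, where to grip or press, is 36 x 36 mm (faces square to the plate's x and y) and 50 mm tall, standing on the slab; two bushings show on its top.
- tail_saddle (a point): Apex of the vee saddle under the plate's tail, at (-48, 0, 13) mm. Three such inverted 90-degree vees, 30 mm long, 26 mm wide at the mouth (height 0), 13 mm deep, lie under the slab, the others at (36, 36) and (36, -36) mm; each runs radially from the origin.
- side_rod (a point): Middle of the rod on the plate's +y edge, at (0, 57, 17) mm from its origin; diameter 8 mm, 30 mm long along x. The -y edge has the same.
- dock: Fixed base: a grey foot 85 x 110 x 31 mm carrying the steel head. Origin on the bench, below the centre of the three-ball seat; z up, x points away from the single ball. A screw sets the head anywhere from 0 to 20 mm higher than lowest; it holds there, but its height is not reported (feel or look). When home, the plate's origin is 58 mm (head lowest) to 78 mm above this one, x along x.
- dock_axis (a point): Point on the base's axis 45 mm above its origin: the top of the head's dark slab (x -72 to 62, y +-95 mm) when the head is lowest. Heights of head parts below count from this point and rise with the head. Three polished balls, 20 mm diameter, centres 12 mm up at (-48, 0), (36, 36), (36, -36) mm. In the middle a batten end 28 x 28 mm, 17 mm high. Posts 22 x 14 mm, 41 mm high, at (0, +-88) mm.
- nose_l (a joint): How far the sprung nose on the base's +y side is pushed outwards, m: 0 free, about 0.002 with the plate home, at most 0.009. Nose 12 mm diameter, reaching in from the post to y 57 mm, axis 34 mm up; yields along y from 7 N, 0.5 N more per mm, damped. A rod meets it 12 mm before home and passes its crest 4 mm before, taking about 10 N down per nose, weight included; then it drives the plate down.
- nose_r (a joint): The same for the mirrored nose on the base's -y side (tip at y -57 mm).
- sanding_block: Loose cork sanding block 62 x 95 x 32 mm, origin at the centre of its underside. Leave alone.
- screwdriver: Loose screwdriver 190 mm long lying on the bench along its x, about 30 mm thick. Leave alone.
- tape_measure: Loose grey tape measure 66 x 36 x 62 mm standing on the bench, origin at the centre of its underside. Leave alone.
Not all that is in view belongs to the job. Several things have the shape of the plate; the one meant has the colours described above. Of the things that look like the dock, the smaller one is meant.

How it is judged (in metres and radians):
On the way, in this order (a step that is already met when the one before it is completed fails the run):
1. the plate is lifted off the bench (height (world z) of plate above 0.03 m), for 0.1 s.
2. the plate, level and in line over the base, presses both noses outwards (horizontal distance between plate and dock below 0.002 m and value of joint nose_l between 0.0007 and 0.005 m and value of joint nose_r between 0.0007 and 0.005 m and angle between the x axis of plate and the x axis of dock, either way round below 0.04 rad and angle between plate's own z axis and vertical below 0.025 rad), for 0.3 s.
At the end, for the whole second after the job is handed in: The plate's origin lies within 2 mm sideways of the base's axis, its x within 0.04 rad of the base's x and its z within 0.025 rad of vertical, with both noses pressed out 0.7 to 5 mm by its rods (so that, released and at rest, it is held home on all three balls) (all of step 2 and linear speed of plate below 0.01 m/s); the robot touches nothing.
It fails at once if the plate bears on the base with more than 75 N of summed contact force (a push of about 25 N, wedged on the vees, on top of the springs' own squeeze) (contact force between plate and dock above 75 N).
It fails at once if the plate is dropped or slammed onto the base (faster than 0.4 m/s within 50 mm of the base's axis point) (distance between plate and dock_axis below 0.05 m and linear speed of plate above 0.4 m/s).
It fails at once if the sanding block is moved by more than 30 mm (distance of sanding_block from where it was at the start of the episode above 0.03 m).
It fails at once if the screwdriver is moved by more than 30 mm (distance of screwdriver from where it was at the start of the episode above 0.03 m).
It fails at once if the tape measure is moved by more than 30 mm (distance of tape_measure from where it was at the start of the episode above 0.03 m).
It also fails if it takes over 58 s, if anything falls off the work surface, if the arm or the gripper's body presses on something with over 40 N, if the wrist force passes 120 N, or if a joint passes its speed limit or range.

## Working session

There is one attempt and no reset: what is moved stays moved. The work goes in short steps, each a Python script; the robot and the scene stay as the last script left them, time stands still between calls to the robot, and variables do not carry over. Pictures are saved under pics/ and viewed, and the job is handed in when it is done.

```bash
mkdir -p pics; cat > h.py <<'E'
import numpy as np, cv2
from bench import bot
from scipy.spatial.transform import Rotation as Rn
np.set_printoptions(precision=3,suppress=True)
def save(n,im): cv2.imwrite('pics/'+n+'.png',cv2.cvtColor(im,cv2.COLOR_RGB2BGR))
def cam(name):
    m=bot.camera_model(name); return m
def pose(name):
    m=bot.camera_model(name)
    if 'hand_eye' in m:
        H=np.array(m['hand_eye']); R=Rn.from_rotvec(bot.read_ee_rot()).as_matrix(); p=np.array(bot.read_tool_pos())
        T=np.eye(4);T[:3,:3]=R;T[:3,3]=p
        T=T@H
    else:
        T=np.eye(4);T[:3,:3]=np.array(m['R']).T;T[:3,3]=-np.array(m['R']).T@np.array(m['t'])
    return m,T  # cam->world
def rays(m,uv):
    K=np.array(m['intrinsics'],float); uv=np.atleast_2d(np.array(uv,float))
    d=np.stack([(uv[:,0]-K[0,2])/K[0,0],(uv[:,1]-K[1,2])/K[1,1]],1); x=d.copy()
    for _ in range(20): x=d/(1+m['k1']*(x**2).sum(1,keepdims=True))
    return np.c_[x,np.ones(len(x))]
def cloud(m,T,depth):
    v,u=np.mgrid[:depth.shape[0],:depth.shape[1]]
    r=rays(m,np.c_[u.ravel(),v.ravel()])*depth.reshape(-1,1)
    P=r@T[:3,:3].T+T[:3,3]; P[depth.ravel()==0]=np.nan
    return P.reshape(depth.shape+(3,))
def atz(m,T,uv,z):
    d=rays(m,uv)@T[:3,:3].T; o=T[:3,3]
    return o+d*((z-o[2])/d[:,2:])
def proj(m,T,X):
    X=np.atleast_2d(X); c=(X-T[:3,3])@T[:3,:3]; s=c[:,:2]/c[:,2:]
    s=s*(1+m['k1']*(s**2).sum(1,keepdims=True)); K=np.array(m['intrinsics'])
    return s*[K[0,0],K[1,1]]+[K[0,2],K[1,2]]
E
python3 - <<'E'
from h import *
print(bot.read_t())
for n in ['scene','top','wrist']:
    m,T=pose(n); im,d=bot.get_image(n); save(n+'0',im); np.savez('pics/'+n+'0.npz',im=im,d=d,T=T)
    print(n,T[:3,3],m['k1'],m['intrinsics'])
    for q in ['plate','dock','block_top','dock_axis']:
        f=bot.place_of(n,q); print(q,[(np.round(x['xy']).tolist(),round(x['p'],2)) for x in f])
print(bot.read_t())
E
```

```text
0.0
scene [1346.754 -342.801  692.897] -0.05089285854491328 [[373.824   0.    252.689]
 [  0.    373.824 195.823]
 [  0.      0.      1.   ]]
plate [([114.0, 206.0], 0.88), ([179.0, 202.0], 0.64), ([168.0, 239.0], 0.6), ([165.0, 223.0], 0.17)]
dock [([263.0, 172.0], 0.91), ([273.0, 219.0], 0.67)]
block_top [([108.0, 190.0], 0.97), ([165.0, 218.0], 0.75), ([177.0, 184.0], 0.74)]
dock_axis [([262.0, 157.0], 0.74), ([268.0, 209.0], 0.69)]
top [ 472.075    1.431 1380.685] -0.19297190072584325 [[479.786   0.    250.631]
 [  0.    479.786 191.236]
 [  0.      0.      1.   ]]
plate [([343.0, 196.0], 0.9), ([383.0, 272.0], 0.87), ([314.0, 260.0], 0.71)]
dock [([201.0, 283.0], 0.74), ([234.0, 192.0], 0.69)]
block_top [([391.0, 274.0], 0.87), ([316.0, 264.0], 0.72), ([345.0, 195.0], 0.6), ([328.0, 188.0], 0.59)]
dock_axis [([230.0, 193.0], 0.83), ([197.0, 286.0], 0.75)]
wrist [ 281.891 -477.389  385.02 ] -0.030090121741010598 [[268.534   0.    254.546]
 [  0.    268.534 187.707]
 [  0.      0.      1.   ]]
plate [([183.0, 65.0], 0.58)]
dock []
block_top [([168.0, 48.0], 0.8)]
dock_axis []
0.75
```

View pics/scene0.png

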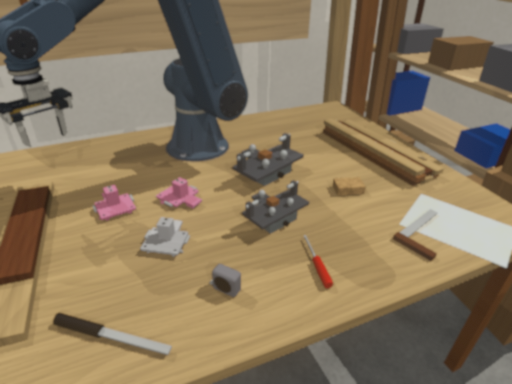

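View pics/top0.png

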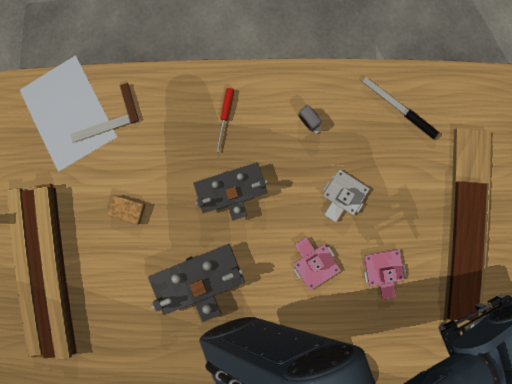

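View pics/wrist0.png

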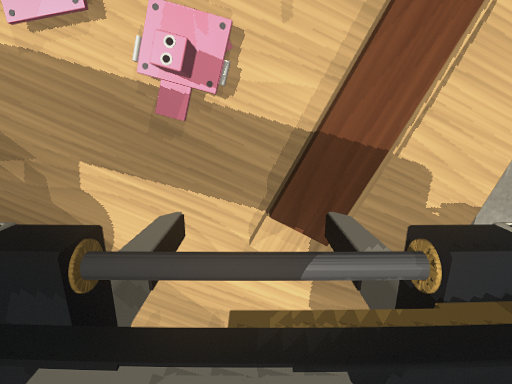

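The aluminium plate (grey) is at top-view (346,192), with its tail towards the lower left. The smaller dock is at (232,190), single ball towards (238,212). The pink plates and the larger dock at (198,285) are decoys.

```bash
python3 - <<'E'
from h import *
m,T=pose('top'); z=np.load('pics/top0.npz'); P=cloud(m,T,z['d'])
print(T[:3,:3])
for uv in [(346,190),(350,186),(333,212),(335,206),(232,190),(213,188),(250,184),(238,212),(199,200),(262,183),(228,110)]: print(uv,P[uv[1],uv[0]])
# local maps
im=z['im']
for n,(u,v) in dict(pl=(346,195),dk=(232,190)).items():
    c=im[v-45:v+45,u-50:u+50]; save('c_'+n,cv2.resize(c,None,fx=6,fy=6,interpolation=cv2.INTER_CUBIC))
    d=P[v-45:v+45,u-50:u+50,2]; g=np.clip(np.nan_to_num(d)*2.2,0,255).astype(np.uint8); g=cv2.applyColorMap(cv2.resize(g,None,fx=6,fy=6,interpolation=0),cv2.COLORMAP_JET); cv2.imwrite('pics/d_'+n+'.png',g)
E
```

```text
[[-0.01  -0.998  0.058]
 [-1.     0.011  0.014]
 [-0.015 -0.058 -0.998]]
(346, 190) [ 548.321 -241.655   72.353]
(350, 186) [ 562.67  -263.147   20.384]
(333, 212) [ 489.029 -211.664   26.634]
(335, 206) [ 505.993 -218.023   24.529]
(232, 190) [551.924  71.232  70.278]
(213, 188) [558.94  124.718  56.078]
(250, 184) [569.046  22.017  53.672]
(238, 212) [491.468  55.136  74.916]
(199, 200) [524.435 159.083  95.397]
(262, 183) [568.245 -10.879  96.461]
(228, 110) [786.408  83.851  21.078]
```

View pics/c_pl.png

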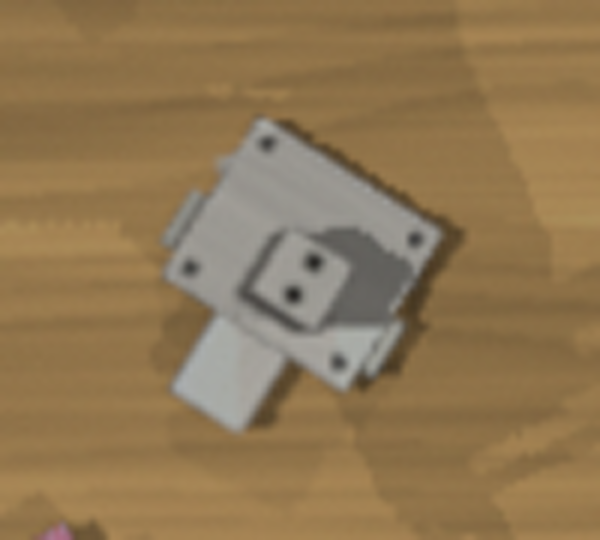

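View pics/c_dk.png

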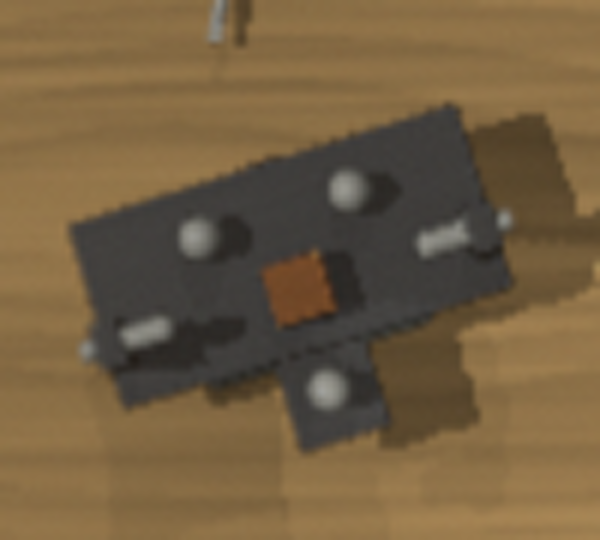

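View pics/d_dk.png

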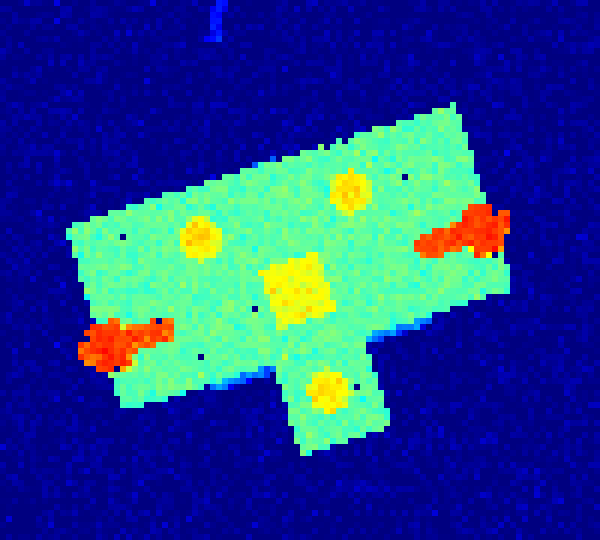

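```bash
python3 - <<'E'
from h import *
m,T=pose('top'); z=np.load('pics/top0.npz'); P=cloud(m,T,z['d'])
f=lambda c,u0,v0:(np.array(c)/6+[u0-50-0.4,v0-45-0.4])
# plate: bushings and corner points in crop
bt=atz(m,T,[f((301,278),346,195)],71)[0]; tail=atz(m,T,[f((207,402),346,195)],21)[0]
fr=atz(m,T,[f((350,175),346,195)],21)[0]
print('plate',bt,tail,fr,np.degrees(np.arctan2(*(fr-tail)[1::-1])))
s=P[170:215,195:268].reshape(-1,3); hz=s[:,2]; print('slab med',np.nanmedian(hz[(hz>45)&(hz<66)]), 'table',np.nanmedian(hz[hz<20]))
h=np.nanmedian(hz[(hz>45)&(hz<66)])
b=[atz(m,T,[f(c,232,190)],h+12)[0] for c in [(327,390),(198,239),(348,190)]]
b=np.array(b);print(b); L=np.array([[-48,0],[36,36],[36,-36]])
fw=(b[1]+b[2])/2-b[0]; a=np.arctan2(fw[1],fw[0]); R=np.array([[np.cos(a),-np.sin(a)],[np.sin(a),np.cos(a)]])
print('dock',np.degrees(a),(b[:,:2]-L@R.T))
R=Rn.from_rotvec(bot.read_ee_rot()).as_matrix();print(R); print(np.array(bot.camera_model('wrist')['hand_eye']))
# candidate yaws
for name,pos,yaw in [('pl',[548,-242,200],-30),('dk',[552,71,200],15)]:
  for k in range(4):
    y=np.radians(yaw+90*k); x=np.array([np.cos(y),np.sin(y),0]); zz=np.array([0,0,-1]); Rm=np.c_[x,np.cross(zz,x),zz]
    print(name,yaw+90*k,bot.inverse_kinematics(pos,Rn.from_matrix(Rm).as_rotvec()))
E
```

```text
plate [ 532.087 -240.906   71.   ] [ 476.149 -204.02    21.   ] [ 583.247 -274.936   21.   ] -33.51103347138563
slab med 54.19737440983181 table 0.8624250906980251
[[498.227  60.646  66.197]
 [568.066 119.302  66.197]
 [589.791  50.221  66.197]]
dock 16.63760501764151 [[544.217  74.389]
 [543.88   74.502]
 [544.99   74.406]]
[[ 0.4   -0.916 -0.   ]
 [-0.916 -0.4    0.   ]
 [-0.     0.    -1.   ]]
[[   1.       0.001    0.002    0.32 ]
 [  -0.001    0.97     0.244  -67.214]
 [  -0.001   -0.244    0.97  -158.415]
 [   0.       0.       0.       1.   ]]
pl -30 [-0.494  0.466  1.547 -0.     1.128  0.03 ]
pl 60 [-0.494  0.466  1.547  0.     1.128 -1.541]
pl 150 None
pl 240 [-0.494  0.466  1.547 -0.     1.128  1.601]
dk 15 [ 0.044  0.391  1.663 -0.     1.087 -0.218]
dk 105 [ 0.044  0.391  1.663 -0.     1.087 -1.788]
dk 195 None
dk 285 [ 0.044  0.391  1.663 -0.     1.087  1.353]
```

```bash
cat >> h.py <<'E'
def rv(yawdeg):
    y=np.radians(yawdeg); x=np.array([np.cos(y),np.sin(y),0]); zz=np.array([0,0,-1.])
    return Rn.from_matrix(np.c_[x,np.cross(zz,x),zz]).as_rotvec()
def ty(yawdeg): y=np.radians(yawdeg); return np.array([np.sin(y),-np.cos(y),0])
def shot(n):
    m,T=pose('wrist'); im,d=bot.get_image('wrist'); save(n,im); np.savez('pics/'+n+'.npz',im=im,d=d,T=T); return m,T,im,d
E
python3 - <<'E'
from h import *
bot.movep((np.array([544.4,74.4,260])+ty(16.6)*60).tolist(),rv(16.6).tolist()); bot.wait(0.3); shot('wdk')
for q in ['dock_axis']: print(bot.place_of('wrist',q))
bot.movep((np.array([532,-241,260])+ty(-33.5)*60).tolist(),rv(-33.5).tolist()); bot.wait(0.3); shot('wpl')
for q in ['block_top','tail_saddle','side_rod']: print(bot.place_of('wrist',q))
print(bot.read_t(), bot.read_ft_force())
E
```

```text
[{'xy': [255.1, 125.1], 'p': 0.83}]
[{'xy': [174.8, 279.3], 'p': 0.93}, {'xy': [100.0, 147.9], 'p': 0.87}, {'xy': [258.7, 123.1], 'p': 0.84}]
[{'xy': [222.1, 123.8], 'p': 0.77}, {'xy': [163.9, 278.0], 'p': 0.66}, {'xy': [135.3, 118.3], 'p': 0.63}]
[{'xy': [156.9, 162.2], 'p': 0.89}, {'xy': [253.9, 85.3], 'p': 0.84}]
5.075 [ 0.249 -0.245 -0.002]
```

View pics/wdk.png

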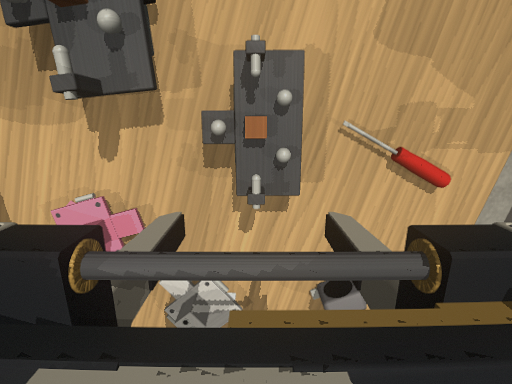

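View pics/wpl.png

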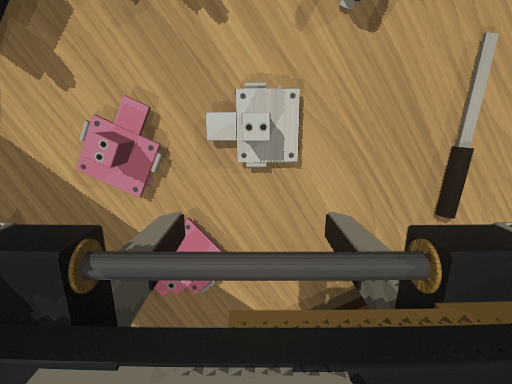

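```bash
cat > meas.py <<'E'
from h import *
from scipy.optimize import least_squares
def fitpose(m,T,uv,L,x0,freez=True):
    L=np.array(L,float)
    def res(x):
        a=x[2];c,s=np.cos(a),np.sin(a)
        X=np.c_[x[0]+c*L[:,0]-s*L[:,1],x[1]+s*L[:,0]+c*L[:,1],L[:,2]+x[3]]
        return (proj(m,T,X)-uv).ravel()
    f=least_squares(res,x0) if freez else least_squares(lambda y:res(np.r_[y,x0[3]]),x0[:3])
    return f
E
python3 - <<'E'
from meas import *
m=bot.camera_model('wrist')
z=np.load('pics/wdk.npz'); P=cloud(m,z['T'],z['d']); Z=P[...,2]
sub=Z[55:195,237:302]; h=np.nanmedian(sub[(sub>40)&(sub<66)]); print('slab h',h,'table',np.nanmedian(Z[60:190,310:335]),np.nanmedian(Z[150:190,170:200]))
for n,(u,v) in dict(b0=(218,127),b1=(285,97),b2=(284,155)).items():
    w=Z[v-12:v+13,u-12:u+13]; k=(w>h+7)
    vv,uu=np.nonzero(k); c=[uu.mean()+u-12,vv.mean()+v-12]; print(n,c,k.sum(),np.nanmax(w),np.sort(w[k])[-10:].mean()-h)
z2=np.load('pics/wpl.npz'); P2=cloud(m,z2['T'],z2['d']); Z2=P2[...,2]
print('slabz',np.nanmedian(Z2[95:110,245:290]),'block',np.nanmedian(Z2[118:135,245:268]))
for n,zz,(u0,v0,u1,v1) in [('wdk',z,(195,30,310,210)),('wpl',z2,(195,70,315,175))]:
    save(n+'z',cv2.resize(zz['im'][v0:v1,u0:u1],None,fx=(3.3 if n=='wdk' else 5.5),fy=(3.3 if n=='wdk' else 5.5),interpolation=cv2.INTER_CUBIC))
w=np.where(Z2>12,1,0).astype(np.uint8)*255
cv2.imwrite('pics/m.png',cv2.resize(w[70:175,195:315],None,fx=5,fy=5,interpolation=0))
E
```

```text
slab h 53.65242707981554 table 0.19786440887457957 0.49036513532558956
b0 [np.float64(217.9020618556701), np.float64(126.69072164948454)] 194 76.37979766084078 22.279772129962268
b1 [np.float64(284.21319796954316), np.float64(97.41116751269035)] 197 77.91090519764168 22.712042480792135
b2 [np.float64(282.9340659340659), np.float64(154.6153846153846)] 182 76.58622787601774 22.389822760264153
slabz 21.207684319706686 block 71.40330940836822
```

View pics/wplz.png

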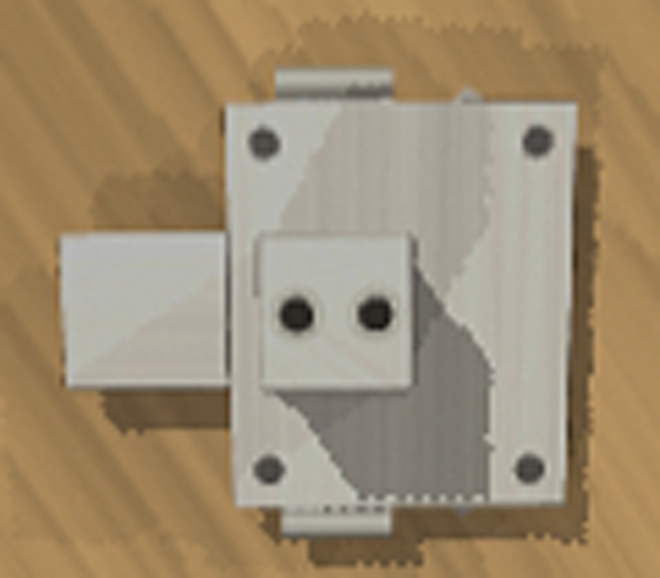

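View pics/wdkz.png

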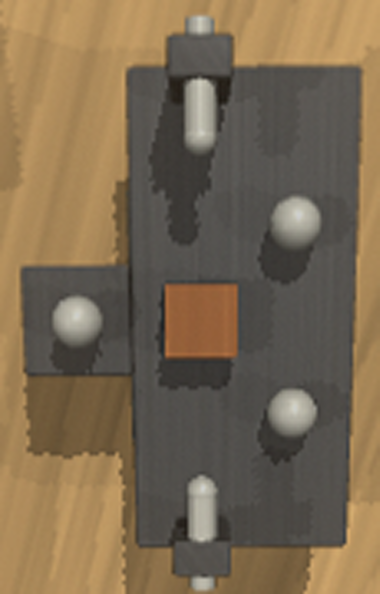

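```bash
python3 - <<'E'
from meas import *
m=bot.camera_model('wrist')
T=np.load('pics/wpl.npz')['T']
L=[(62,52,21),(62,-52,21),(-28,52,21),(-28,-52,21),(-72,20,21),(-72,-20,21),(-18,18,71),(18,18,71),(-18,-18,71),(18,-18,71)]
uv=np.array([(578,103),(564,505),(226,104),(235,505),(60,236),(67,386),(260,234),(413,234),(262,389),(411,388)])/5.5+[195-.4,70-.4]
for fz in (0,1):
    f=fitpose(m,T,uv,L,np.array([532,-241,np.radians(-33.5),0.]),fz); print('plate',f.x,np.degrees(f.x[2]),f.fun.reshape(-1,2).round(1).tolist())
T=np.load('pics/wdk.npz')['T']
L=[(62,95,0),(62,-95,0),(-48,0,12),(36,36,12),(36,-36,12),(-14,14,17),(14,14,17),(-14,-14,17),(14,-14,17)]
uv=np.array([(362,67),(344,545),(77,321),(297,221),(292,412),(164,283),(238,283),(166,358),(237,357)])/3.3+[195-.35,30-.35]
for h0 in (53.,54.,55.):
    f=fitpose(m,T,uv,L,np.array([544,74,np.radians(16.6),h0]),False); print('dock',f.x,np.degrees(f.x[2]),f.cost,f.fun.reshape(-1,2).round(1).tolist())
f=fitpose(m,T,uv,L,np.array([544,74,np.radians(16.6),54.]),True); print('dock',f.x,np.degrees(f.x[2]),f.cost)
E
```

```text
plate [ 533.748 -242.368   -0.578] -33.109749609880836 [[0.1, -0.5], [0.3, -0.0], [-0.1, -0.5], [-0.3, 0.2], [-0.2, -0.7], [-0.2, 0.3], [-0.5, -0.2], [0.6, -0.3], [-0.4, 0.8], [0.7, 0.8]]
plate [ 533.681 -242.379   -0.578   -4.047] -33.10723359256093 [[-0.4, -0.1], [-0.2, -0.4], [0.1, -0.1], [-0.2, -0.1], [0.2, -0.6], [0.2, 0.2], [-0.3, -0.0], [0.3, -0.2], [-0.3, 0.6], [0.5, 0.6]]
dock [546.103  73.159   0.293] 16.771404656745993 1.3930222607605494 [[0.6, -0.9], [0.5, 0.4], [0.2, -0.1], [-0.5, 0.7], [-0.3, 0.1], [0.0, -0.0], [-0.1, -0.0], [-0.4, -0.2], [0.0, 0.1]]
dock [546.059  73.151   0.293] 16.769095753594073 1.763900779503056 [[0.7, -1.1], [0.6, 0.6], [0.1, -0.1], [-0.5, 0.7], [-0.2, 0.2], [-0.1, -0.0], [-0.1, -0.1], [-0.4, -0.1], [-0.0, 0.2]]
dock [546.014  73.143   0.293] 16.766759555739736 2.2865732740751614 [[0.8, -1.3], [0.7, 0.8], [-0.1, -0.1], [-0.4, 0.6], [-0.2, 0.3], [-0.1, -0.0], [-0.1, -0.1], [-0.5, -0.1], [-0.0, 0.2]]
dock [546.193  73.175   0.293  50.986] 16.775974016836248 1.0967500161306187
```

```bash
python3 - <<'E'
from h import *
p=np.array([533.7,-242.4,0]); r=rv(-33.1).tolist()
bot.movep((p+[0,0,120]).tolist(),r)
bot.move_l((p+[0,0,40]).tolist(),None,v=100); bot.wait(0.2)
print(bot.read_tool_pos(),bot.read_ft_force())
f0=np.array(bot.read_ft_force())
bot.set_gripper(0.0); bot.wait(0.2); print(bot.read_grip_width(),bot.read_ft_force())
bot.move_l((p+[0,0,60]).tolist(),None,v=60); bot.wait(0.2); print(bot.read_ft_force()-f0,bot.read_grip_width())
bot.move_l((p+[0,0,200]).tolist(),None,v=150)
bot.wait(.2);print(bot.read_ft_force(),bot.read_wrist_torque(),bot.read_t(),bot.read_tool_pos(),bot.read_ee_rot(),r)
shot('held')
E
```

```text
[ 533.96  -242.563   40.544] [ 0.367  0.212 -0.335]
0.38576725198951334 [-0.571  0.791  0.901]
[-1.256  0.017 -3.778] 0.3895115051600551
[ 0.726  0.309 -2.993] [-0.006  0.005  0.022] 9.975 [ 533.464 -242.272  199.266] [-3.011  0.895  0.002] [3.011441244115628, -0.8948888390904612, 0.0]
```

View pics/held.png

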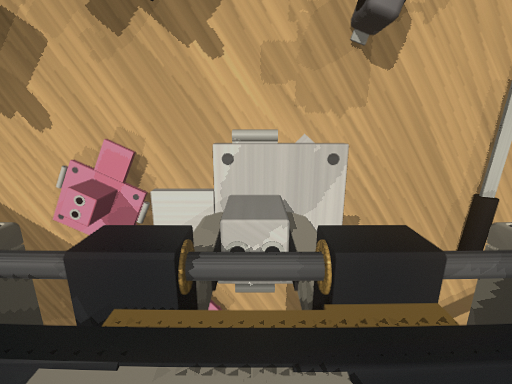

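Plate is held. In the picture its slab corners are near (213,144) and (348,144), and the tail corner is near (151,190). I'll compare these with the prediction for a centred grip.

```bash
python3 - <<'E'
from meas import *
m=bot.camera_model('wrist'); z=np.load('pics/held.npz');T=z['T']
save('heldz',cv2.resize(z['im'][115:235,140:360],None,fx=3.6,fy=3.6,interpolation=cv2.INTER_CUBIC))
a=np.radians(-33.1);c,s=np.cos(a),np.sin(a); R=np.array([[c,-s,0],[s,c,0],[0,0,1]])
L=np.array([(62,52,21),(-28,52,21),(-72,20,21),(18,-18,71),(15,61,17),(-15,61,17)])
print(proj(m,T,L@R.T+[533.46,-242.27,199.27-40.5]))
E
```

```text
[[347.739 143.97 ]
 [211.028 143.655]
 [149.052 190.634]
 [286.422 282.294]
 [276.277 129.533]
 [231.057 129.475]]
```

View pics/heldz.png

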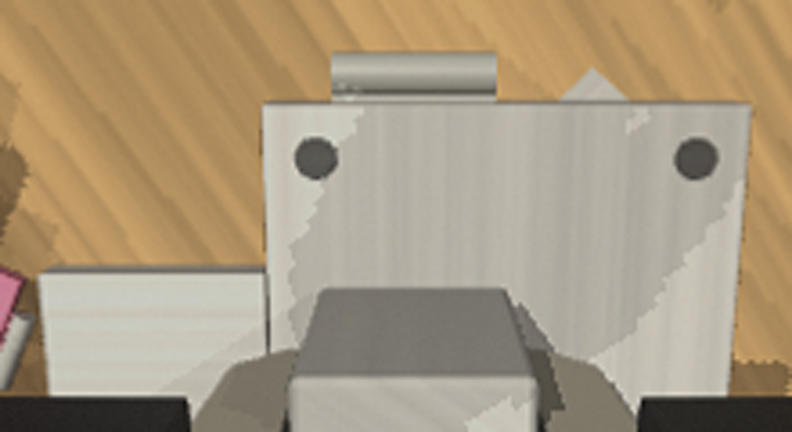

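```bash
python3 - <<'E'
from h import *
yaw=16.77;a=np.radians(yaw);X=np.array([np.cos(a),np.sin(a),0]);Y=np.array([-np.sin(a),np.cos(a),0])
p=np.array([546.1,73.15,0])-0.6*X-0.4*Y; np.save('goal.npy',p)
bot.movep((p+[0,0,200]).tolist(),rv(yaw).tolist())
bot.move_l((p+[0,0,140]).tolist(),None,v=80);bot.wait(.5)
print(bot.read_tool_pos(),p,bot.read_ee_rot(),rv(yaw),bot.read_ft_force(),bot.read_wrist_torque(),bot.read_grip_width(),bot.read_t())
shot('over'); 
for n in ['scene','top']:
    im,d=bot.get_image(n); save(n+'1',im); np.savez('pics/'+n+'1.npz',im=im,d=d)
    c=im[140:245,180:290] if n=='top' else im[120:240,200:340]; save(n+'1z',cv2.resize(c,None,fx=5.5,fy=5.5,interpolation=cv2.INTER_CUBIC)[:600])
E
```

```text
[545.65   72.594 140.054] [545.641  72.594   0.   ] [3.108 0.458 0.   ] [3.108 0.458 0.   ] [-0.088  0.123 -3.513] [-0.042 -0.053 -0.006] 0.3852127875958276 12.625
```

View pics/over.png

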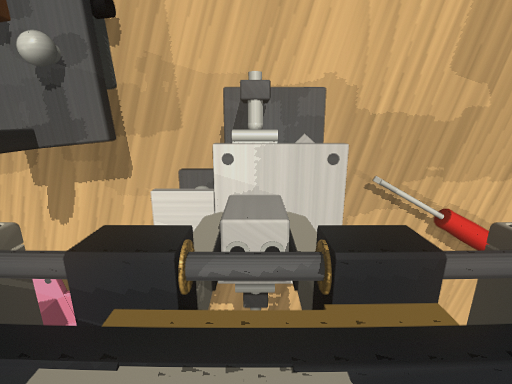

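View pics/scene1z.png

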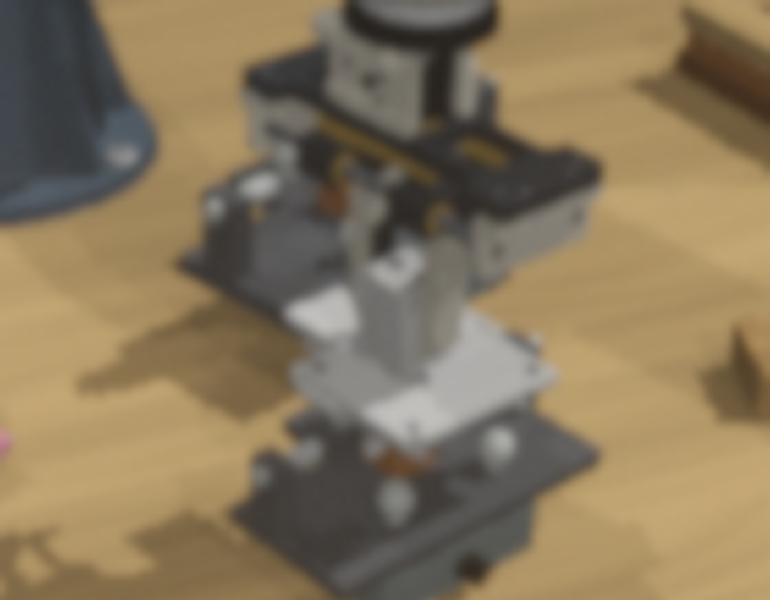

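The plate is in line over the base: its rod is centred on the nose, both near column 255. Descending by feel.

```bash
cat > down.py <<'E'
from h import *
def down(z0,z1,step,fmax,lat=8):
    p=np.load('goal.npy'); z=z0
    while z>z1:
        z-=step; bot.move_l([p[0],p[1],z],None,v=20); bot.wait(.05)
        f=np.array(bot.read_ft_force()); t=np.array(bot.read_tool_pos()); q=np.array(bot.read_wrist_torque())
        print(round(z,2),t,f,q,round(bot.read_t(),2))
        if f[2]>fmax or np.hypot(*f[:2])>lat: print('STOP');break
    return z
E
python3 - <<'E'
from down import *
p=np.load('goal.npy');bot.move_l([p[0],p[1],125],None,v=60)
print(bot.read_ft_force())
down(125,111,1.0,9)
E
```

```text
[-0.212  0.089 -3.147]
124.0 [545.716  72.606 124.141] [ 0.345 -1.228 -3.356] [ 0.016 -0.095 -0.001] 13.47
123.0 [545.643  72.595 123.004] [ 0.074 -0.291 -4.115] [-0.023 -0.077  0.009] 13.78
122.0 [545.614  72.594 121.952] [ 0.461  0.194 -4.148] [-0.006 -0.078 -0.036] 14.07
121.0 [545.611  72.6   120.943] [-0.657 -0.331 -3.661] [-0.063 -0.064 -0.035] 14.38
120.0 [545.628  72.596 119.956] [-0.108  0.858 -3.24 ] [-0.007 -0.095  0.009] 14.68
119.0 [545.621  72.594 118.983] [ 0.048 -0.932 -3.459] [-0.021 -0.109 -0.01 ] 14.97
118.0 [545.756  72.815 118.167] [-0.465  3.578  0.172] [ 0.372 -0.085  0.037] 15.28
117.0 [546.157  72.994 117.732] [-1.121  4.221  5.967] [0.663 0.113 0.056] 15.57
116.0 [546.762  72.824 117.197] [-0.633  3.552  8.123] [ 0.543 -0.129  0.055] 15.88
115.0 [547.168  72.615 116.35 ] [0.748 1.171 7.359] [ 0.246 -0.42   0.01 ] 16.18
114.0 [547.068  72.608 115.117] [2.569 1.317 4.383] [ 0.241 -0.532 -0.021] 16.48
113.0 [546.437  72.601 113.563] [2.434 1.829 4.278] [ 0.205 -0.524  0.001] 16.77
112.0 [545.348  72.549 111.595] [ 2.25   1.434 -1.638] [ 0.124 -0.465  0.072] 17.07
111.0 [544.94   72.539 110.316] [-0.459 -0.206 -6.442] [ 0.056 -0.188  0.004] 17.38
```

```bash
python3 - <<'E'
from down import *
down(111,104,0.7,10)
print(bot.read_grip_width()); shot('press')
im,d=bot.get_image('scene'); save('s2z',cv2.resize(im[120:240,200:340],None,fx=5,fy=5,interpolation=cv2.INTER_CUBIC))
E
```

```text
110.3 [545.169  72.55  109.902] [-0.389  0.334 -7.122] [0.022 0.035 0.005] 17.68
109.6 [545.555  72.61  109.432] [-0.063  0.194 -8.159] [ 0.091 -0.109  0.033] 17.98
108.9 [545.724  72.623 108.789] [ 0.037  0.397 -8.703] [ 0.117 -0.328 -0.01 ] 18.27
108.2 [545.664  72.628 108.051] [ 1.794  1.209 -9.442] [ 0.168 -0.43   0.022] 18.57
107.5 [545.491  72.606 107.25 ] [  1.401   1.79  -11.491] [ 0.188 -0.458  0.003] 18.88
106.8 [545.65   72.736 106.744] [  1.319   2.603 -11.488] [ 0.456 -0.495  0.165] 19.18
106.1 [545.859  72.88  106.376] [ 0.32   5.334 -5.394] [ 1.016 -0.288  0.086] 19.48
105.4 [545.949  72.948 106.171] [-1.393  5.491 -0.396] [1.107 0.192 0.187] 19.77
104.7 [546.011  72.978 106.098] [-4.157  4.055  8.057] [1.134 0.716 0.172] 20.07
104.0 [546.065  73.005 106.014] [-6.653  4.791 15.37 ] [1.006 1.295 0.225] 20.38
STOP
0.3851561363098471
```

View pics/press.png

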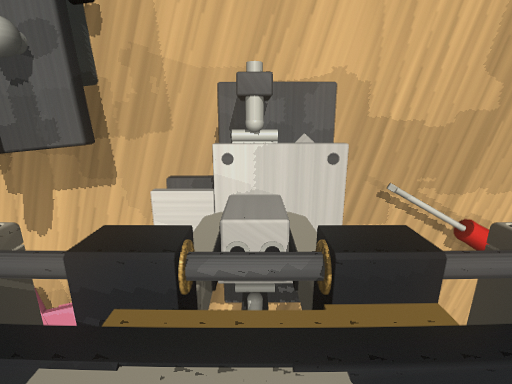

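View pics/s2z.png

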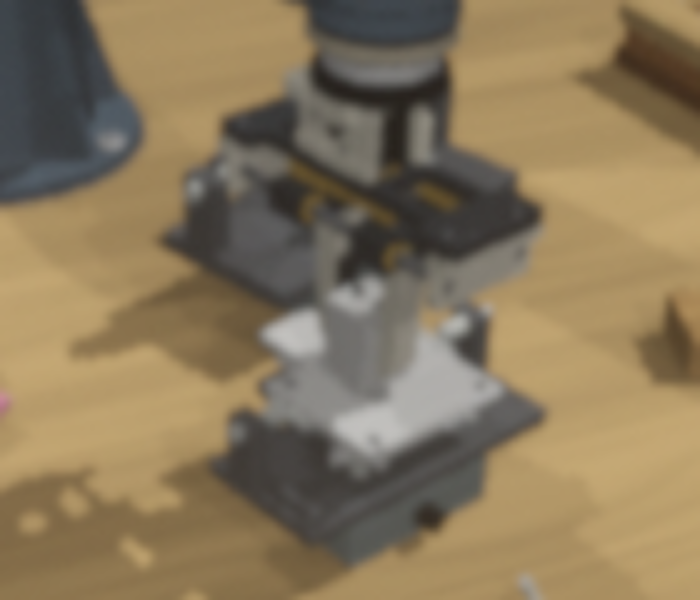

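The stop is hard at z≈106.0, 12.4 mm after first contact with the noses, which matches the 12 mm given. The springs pulled the plate down beforehand. Relaxing the push and releasing.

```bash
python3 - <<'E'
from h import *
bot.move_l([546.0,72.95,105.4],None,v=20); bot.wait(.2); print(bot.read_ft_force(),bot.read_wrist_torque())
bot.set_gripper(0.7); bot.wait(.3); print(bot.read_grip_width(),bot.read_ft_force(),bot.read_tool_pos())
bot.move_l([546.0,72.95,190],None,v=70)
p=np.array([546.1,73.15,260])+ty(16.77)*60
bot.movep(p.tolist(),rv(16.77).tolist()); bot.wait(.4); print(bot.read_ft_force(),bot.read_t())
m,T,im,d=shot('rel'); save('relz',cv2.resize(im[30:210,185:320],None,fx=3.3,fy=3.3,interpolation=cv2.INTER_CUBIC))
P=cloud(m,T,d);Z=P[...,2]
a=np.radians(16.77);c,s=np.cos(a),np.sin(a); R=np.array([[c,-s],[s,c]])
q=(P[...,:2]-[546.1,73.15])@R
k=np.isfinite(Z)&(abs(q[...,1])<48)&(q[...,0]>-24)&(q[...,0]<58)&(Z>75)&(Z<100)&~((abs(q[...,0])<30)&(abs(q[...,1])<35))
A=np.c_[q[k],np.ones(k.sum())]; x=np.linalg.lstsq(A,Z[k],rcond=None)[0]; print('slab top plane tilt',x,k.sum())
k=(abs(q[...,0])<14)&(abs(q[...,1])<14)&(Z>120);print('blocktop',np.nanmedian(Z[k]))
im,d=bot.get_image('scene'); save('s3z',cv2.resize(im[120:240,200:340],None,fx=5,fy=5,interpolation=cv2.INTER_CUBIC))
E
```

```text
[-5.245  2.952  7.382] [0.806 0.774 0.12 ]
0.6998807858771008 [-0.361  0.367 -0.228] [545.993  72.945 105.409]
[-0.278  0.356 -0.614] 24.125
slab top plane tilt [-0.003  0.003 87.558] 2813
blocktop 137.53208081723557
```

View pics/relz.png

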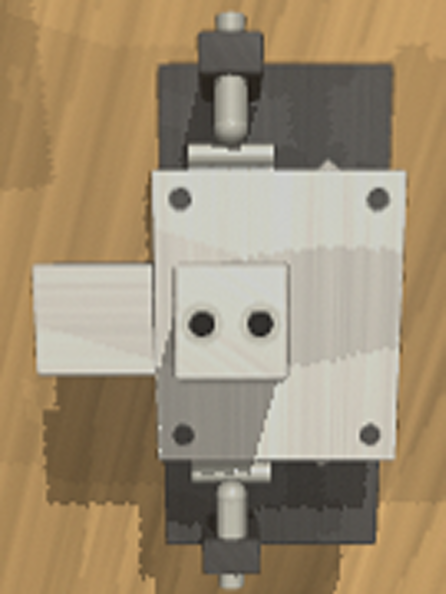

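View pics/s3z.png

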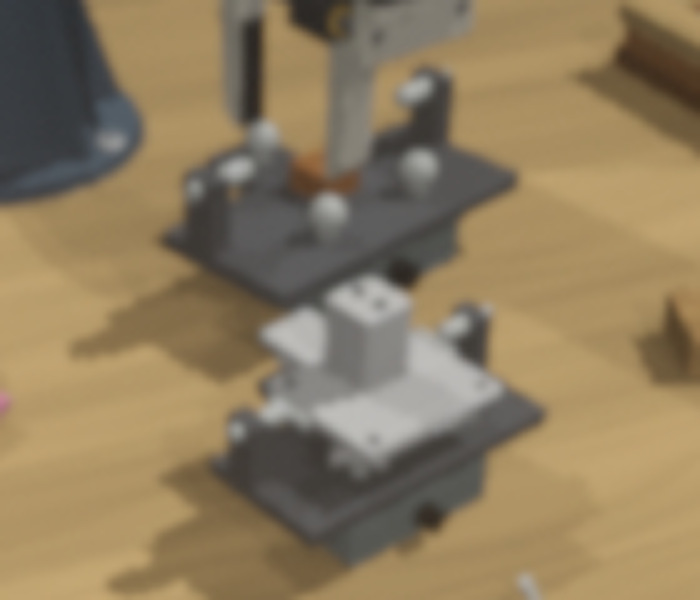

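```bash
python3 - <<'E'
from meas import *
m=bot.camera_model('wrist'); T=np.load('pics/rel.npz')['T']
L=[(62,52,21),(62,-52,21),(-28,52,21),(-28,-52,21),(-72,20,21),(-72,-20,21),(-18,18,71),(18,18,71),(-18,-18,71),(18,-18,71)]
uv=np.array([(405,171),(395,458),(153,171),(159,460),(33,265),(39,372),(174,264),(289,264),(176,379),(287,379)])/3.3+[185-.35,30-.35]
f=fitpose(m,T,uv,L,np.array([546,73,.29,66.5]),False); print(f.x,np.degrees(f.x[2]),f.fun.reshape(-1,2).round(1).tolist())
# slab corners + nose tips
T0=np.load('pics/wdk.npz')['T']
def tip(T,c,o,z): return atz(m,T,[np.array(c)/3.3+np.array(o)-.35],z)[0,:2]
a=f.x[2]; Rm=np.array([[np.cos(a),-np.sin(a)],[np.sin(a),np.cos(a)]])
for n,A,B in [('l',(200,152),(231,140)),('r',(202,476),(231,482))]:
    print(n,(tip(T0,A,(195,30),87.6)-[546.1,73.15])@Rm,(tip(T,B,(185,30),87.6)-[546.1,73.15])@Rm)
for c,o,TT in [((362,67),(195,30),T0),((344,545),(195,30),T0),((393,64),(185,30),T),((376,543),(185,30),T)]: print((tip(TT,c,o,53.6)-[546.1,73.15])@Rm)
E
```

```text
[546.442  73.1     0.296] 16.971724611222516 [[0.9, -0.8], [0.3, 0.6], [-0.3, -0.8], [-0.3, 0.1], [-0.4, -0.5], [-0.5, 1.0], [-0.4, -0.4], [0.5, -0.4], [-0.5, 0.8], [0.6, 0.7]]
l [-0.043 58.199] [ 0.109 61.148]
r [  0.13  -57.345] [ -0.087 -60.513]
[61.577 93.567]
[ 60.789 -94.384]
[61.383 93.834]
[ 61.669 -94.039]
```

The plate sits within 0.4 mm and 0.2° of the base's axis, level to 0.003 rad. Both noses are pushed out about 3 mm and the gripper is clear, so I'm handing in.

```bash
python3 - <<'E'
from h import *
im,d=bot.get_image('top'); save('topend',im); print(bot.read_ft_force(),bot.read_t())
bot.job_done()
E
```

```text
[ 0.002 -0.     1.427] 24.275
the job is handed in; nothing more can be done
```

View pics/topend.png

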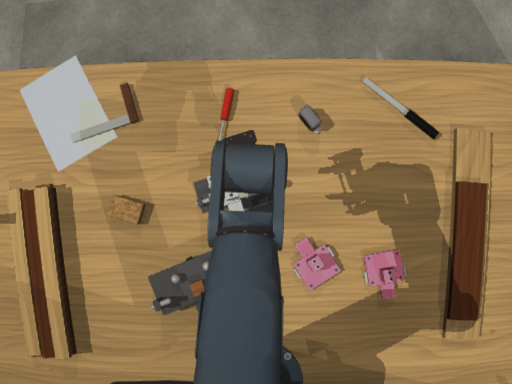

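The plate is seated on the smaller base, tail over the single ball, with both noses snapped over the side rods. I let go, drew clear and handed the job in at 24.3 s; no verdict was reported.

- **How it went:** I gripped the aluminium plate by its guide block and lowered it in small steps over the base. The rods met the noses at tool height 118.4 mm. The noses then pulled the plate down, and it stopped hard at 106.0 mm, 12.4 mm later against the 12 mm expected. The push at the stop was about 19 N including the plate's weight.
- **Position after release (wrist camera):** the plate is within 0.4 mm and 0.2° of the base's axis, tilted about 0.003 rad. The slab top is 87.5 mm high against 87.6 mm expected when home.
- **Other objects:** the sanding block (128,208), screwdriver (226,105) and tape measure (310,118) are at the same pixels in the last top view as in the first.
- **One disagreement:** the images put the noses about 3 mm out, left 2.9 and right 3.2. The task says about 2 mm, but these readings are good only to about 1 mm and both lie inside the 0.7 to 5 mm limits.

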